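Set a bar to length in a drill jig with a flip stop

ROBOT

A 6-joint arm with a two-finger parallel gripper is mounted at the origin on a cart in front of the work surface, level with it; the furniture and walls round the work are solid. World frame = base frame: x ahead of the robot, y to its left, z up, the work surface at z = 0. Lengths are in m, angles in rad, forces in N, time in s.
With the tool pointing down it reaches from about 0.225 to 0.875 m from the base axis. Payload 3.4 kg.
Tool frame: the origin (TCP) lies at the very end of the fingers, on their centre line; the grasp point (between the pads) lies 19 mm behind it; z points along the fingers, y is the direction in which the jaws open and shut (so a half turn about z gives the same grasp; the last joint's range is limited). The gripper opens to 85 mm and grips with 20 to 120 N. Pads are 22 mm wide; open, the fingers measure 114 mm over their backs; the gripper's body (76 mm by 85 mm) begins 54 mm behind the grasp point. The pads swing forward as they close: fully open they stand 13 mm farther back than shut.
Start: joints at [1.079, 0.276, 1.505, -0, 1.361, -0.121], TCP at [0.208, 0.536, 0.231] pointing down, gripper open.
Joint ranges: [-2.89, 2.89], [-0.75, 2.08], [0.22, 2.7], [-1.18, 4.32], [0.11, 2.71], [-2.7, 2.7]. Speed limits (rad/s): [2.57, 2.57, 3.14, 3.14, 3.14, 3.14].

INTERFACE

Orientations are given as a 3x3 rotation matrix whose columns are the frame's x, y, z axes.
In Python, from bench import r gives the robot as it stands. The module is installed in compiled form; this text tells all that it offers.
- The arm moves only by the tool drive_tool, never from a script. Its argument "targets" is a list that holds one entry, the list of rows, each a list of 7 numbers: the shift along the tool's x, y, z as a fraction of full scale, then the turn, a rotation vector about the tool's x, y, z as a fraction of full scale, then the closure, from -1 (fully open) to 1 (shut). In form: [[[dx, dy, dz, wx, wy, wz, grip], ...]]. A call has 1 to 12 rows; each row is the pose to reach, as a shift and turn from the pose commanded when the call began, along the tool's axes at that moment, turning the shorter way round; what a row does not reach only later rows make up. Full scale, the value 1, is 0.6 m for a shift and 180 degrees for a turn. A row lasts 1/8 s, in which the tool goes at most 62.5 mm and 10.7 degrees, less where a joint would pass 70% of its speed; a pose out of reach is approached as far as the arm can. A call with a number of a shift or a turn outside -1 to 1 is refused whole. A call with a gripper value outside its range is refused whole. The fingers move at their own pace and stop on an object; "grip_force" is the grip in N (left out, the last holds). Time passes only in rows, so rows that repeat a pose let the fingers close. It gives the time, the measured TCP pose, the force and the opening at its end, in the units of the state.
- r.sense(): the state, without advancing time (a new reading comes with each control period).
- r.grab_frame(name): name is "side" or "top"; returns the picture (400x640x3 uint8, blue, green, red); there is no depth.
- r.calibration(name): a dict with "fx", "fy", "cx", "cy" (pixels), "camera_from_world" (4x4, takes a point from world to camera coordinates). Camera axes: x right, y down, z forward; pixel columns grow to the right and rows downward; lengths in m; the calibration is good to about 2 mm. A picture is of the moment at which its call begins. calibration takes no time and is no camera call.
- r.sign_off(): hands the job in, once; it reports no verdict.
Trained networks look in the newest picture that a camera, given by its name, has taken for a name from the list of things; names that differ only in an ending like _2 or _b are one class to them, and where a whole thing is asked for, a point or a joint stands for the part that bears it (a point fixed in the world has none). Each returns a list of dicts, best first, with "p" (0 to 1); they miss things now and then, are a little off and sometimes report something else, mostly with a low value. They report only what shows in the picture. A call takes as long as a camera call. They do not tell look-alikes from the thing itself.
- r.spot_in(target, camera): "extent" ([centre column, centre row, width, height] in pixels, round what is visible of it).
The state is a dict: "t": time; "joints": joint angles; "joint_velocities": joint speeds; "effort": joint torques, N m; "tool_pos": TCP position; "eef_rot": TCP orientation; "force": force on the tool from outside, world axes, zero at the start; "ft_torque": the same for the moment, N m; "gripper_width": finger opening in m.
Only numpy, scipy, OpenCV 4.12 (cv2) and the standard library are available. Lean on these libraries where they do the work, as an engineer would, in place of code of your own. Each camera call takes 0.05 s, during which the arm holds its last target.

TASK

Get the brass bar ready for drilling: flip the red stop flag fully down onto the bed of the jig, then push the bar along the fence until its end sits firmly against the flag's adjusting screw, but gently enough that the stop's setting on the fence does not shift. Then close the cam lever anticlockwise until the bar is clamped tight against the fence, and let go. Leave the other things around the jig alone.

Things in the scene. Friction and masses are not known exactly. Their poses are not given: they have to be found in the camera images.
- drill_jig: Drill jig fixed on the bench. Origin at bench height under the fence's front face; z up, +y along the fence towards the length stop (the way the bar is fed), +x from the bed into the fence. Grey base plate x -95 to +55, y -175 to +185 mm; its top, the bed, is 12 mm above the bench. Aluminium fence: front face x = 0, 30 mm thick, y -30 to +185 mm, top 42 mm above the bench
- bush (a point): Top centre of the drill bush on the steel bridge, 58 mm above the bench. The bridge spans the bed, in the jig's axes x -43 to +30, y +20 to +52 mm, top 50 mm above the bench; the bar passes under it, between the fence and the bridge's leg (x -41 to -27 mm)
- length_stop: Steel carriage of the length stop, 34 x 64 x 8 mm, clamped on the fence's top by a black knurled screw (top 69 mm above the bench), with two ears that carry the flag's pin. Origin on the fence's top, midway between the ears along y; axes as the jig's. Held by friction: along the fence it stands a push of 10 N, more shifts its setting. A bar is seated when it bears on the stop with some 4 to 8 N, beside its own drag
- stop_flag (a joint): Angle of the red stop flag (rad): 0 = fully down in the bar's path, about 1.5 = arm upright, up to 1.95 = leaning back over the fence. The pin lies along the jig's y; it is stiff (0.1 Nm friction) and the flag stays where it is left
- flag_hinge (a point): Point on the flag's pin, at the middle of the flag, 60 mm above the bench
- flag_knob (a point): Centre of the black ball knob (18 mm diameter) at the end of the flag's arm, 62 mm from the pin; with the flag down it is on the bed's side of the fence, 60 mm above the bench. The red leaf under the arm is 10 mm thick along y. A steel adjusting screw goes through it and meets the bar: its tip stands 6 to 36 mm out of the leaf towards the bar, as it happens to be set
- brass_bar: Loose flat brass bar, 22 x 170 x 14 mm (x, y, z), about 0.44 kg (it drags with 2 to 4 N when slid), lying on the bed along the fence, a few mm off it, some way short of the stop. Origin at the centre of its underside, long axis y (towards the stop)
- bar_tail (a point): Centre of the bar's rear end face (22 x 14 mm, 7 mm above the bed), where it can be pushed; it stands on the open part of the bed, clear of the fence
- bar_nose (a point): Centre of the bar's front end face, which meets the stop's screw
- cam_lever: Cam lever with its dark steel eccentric (radius 14 mm, 5 mm off-centre), which presses on the bar's side; origin on the pivot, on the bed. It stays where it is left. Seen from above in the jig's axes, the line from pivot to knob starts 130 to 150 degrees anticlockwise from +x; the eccentric meets a bar that lies on the fence at about 230 degrees; it is tight within some 10 degrees more, at 8 to 12 N on the knob
- cam_axis (a point): Point on the lever's vertical pivot, at the height of its knob (68 mm above the bench)
- cam_knob (a point): Centre of the black upright cylindrical knob (18 mm diameter, 26 mm high, centre 68 mm above the bench) at the lever's end, 70 mm from the pivot. Below it is the thin post; the flat lever's top is 40 mm above the bench
- oil_can: Bystander: small cream oil can, 62 mm across, 151 mm high, behind the fence; origin under its centre
- screw_tin: Bystander: round tin with lid, 72 mm across, 50 mm high, on the near side; origin under its centre
- bolt_m12: Bystander: steel bolt standing on its head, 22 mm wide, 48 mm high, on the near side; origin under its centre
- v_block_small: Bystander: small ground steel V-block, 44 x 40 x 32 mm, behind the fence; origin under its centre
Things that resemble listed ones, but are neither listed nor needed, are in the scene too. Of the things that look like the brass_bar, the largest one is meant.

How it is judged:
By the outcome, as a careful person would: the job done as asked, in the order asked, and still so for the second after the job is handed in, with the robot touching nothing.
It also fails if it takes over 72 s, if anything falls off the work surface, if the arm or the gripper's body presses on something with over 40 N, if the wrist force passes 120 N, or if a joint passes its speed limit or range.

## Working session

There is one attempt and no reset: what is moved stays moved. The work goes in short steps, Python scripts to look and compute and a tool call to move; the robot and the scene stay as the last step left them, time stands still between calls to the robot, and variables do not carry over. Pictures are saved under pics/ and viewed, and the job is handed in when it is done.

Besides the shell and the picture viewer there is one more tool, called by a JSON object that holds its "method" and its "body", one argument or row to a line. drive_tool: Moves the arm, as the interface text tells. Its arguments: {"type":"object","properties":{"targets":{"type":"array","items":{"type":"array","items":{"type":"array","items":{"type":"number","minimum":-1,"maximum":1}}}},"grip_force":{"type":"number"}},"required":["targets"]}

```bash
mkdir -p pics; python3 - <<'E'
from bench import r
import cv2, numpy as np
for n in ("side","top"):
    im=r.grab_frame(n); cv2.imwrite(f"pics/{n}0.png",im)
    c=r.calibration(n); print(n,c["fx"],c["fy"],c["cx"],c["cy"]); print(np.round(c["camera_from_world"],4).tolist())
s=r.sense(); print(s)
E
```

```text
side 473.4898002501908 473.4898002501908 317.23854739454936 204.10114332926707
[[-0.9999, 0.0063, 0.0089, 0.5523], [-0.0062, 0.3474, -0.9377, 0.0127], [-0.009, -0.9377, -0.3474, 1.199], [0.0, 0.0, 0.0, 1.0]]
top 366.7487260044923 366.7487260044923 320.9569808622505 200.53196506987112
[[0.0106, -0.9997, -0.0201, 0.2079], [-0.9942, -0.0084, -0.1074, 0.5616], [0.1072, 0.0212, -0.994, 0.8727], [0.0, 0.0, 0.0, 1.0]]
{'t': 0.1, 'joints': array([ 1.07899803e+00,  2.76533030e-01,  1.50599367e+00, -1.17404818e-05,
        1.36071939e+00, -1.21005356e-01]), 'joint_velocities': array([-0.0004487 , -0.00086985, -0.00330064,  0.0009814 ,  0.00169028,
       -0.00073021]), 'effort': array([ 1.24466776e-03, -4.17699945e+01, -2.46404600e+01,  1.89535172e-04,
        5.82377339e-03,  5.78336824e-06]), 'tool_pos': array([0.20814162, 0.53550025, 0.23053062]), 'eef_rot': array([[-9.32041132e-01,  3.62351673e-01, -7.70650935e-04],
       [ 3.62352443e-01,  9.32040003e-01, -1.46290215e-03],
       [ 1.88192458e-04, -1.64273223e-03, -9.99998633e-01]]), 'force': array([ 0.40338293,  0.03652194, -1.01418327]), 'ft_torque': array([-0.01314702,  0.04026157,  0.02556259]), 'gripper_width': 0.08555372742359715}
```

View pics/side0.png

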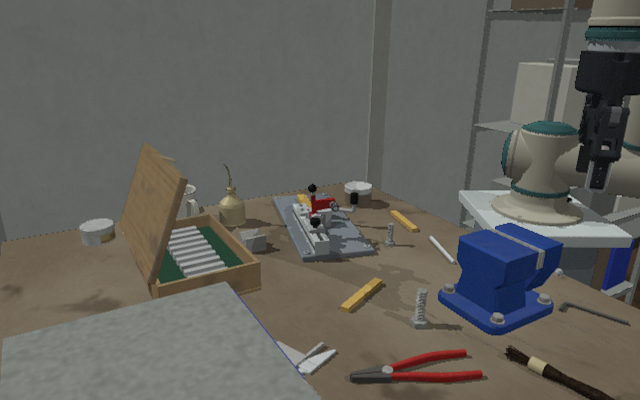

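View pics/top0.png

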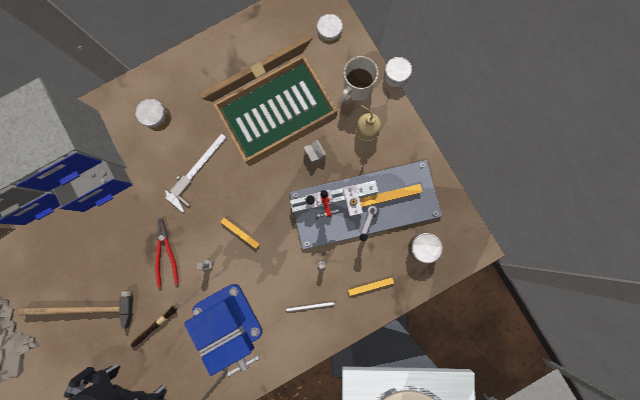

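```bash
python3 - <<'E'
import cv2
t=cv2.imread("pics/top0.png"); s=cv2.imread("pics/side0.png")
cv2.imwrite("pics/t0c.png",cv2.resize(t[150:260,280:450],None,fx=4.7,fy=4.7,interpolation=cv2.INTER_CUBIC))
cv2.imwrite("pics/s0c.png",cv2.resize(s[170:270,260:390],None,fx=6,fy=6,interpolation=cv2.INTER_CUBIC))
E
```

```text
(no output)
```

View pics/t0c.png

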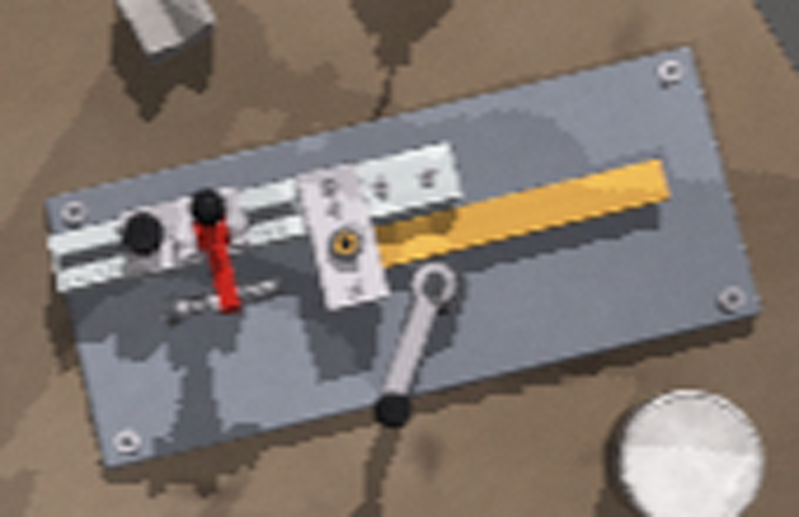

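View pics/s0c.png

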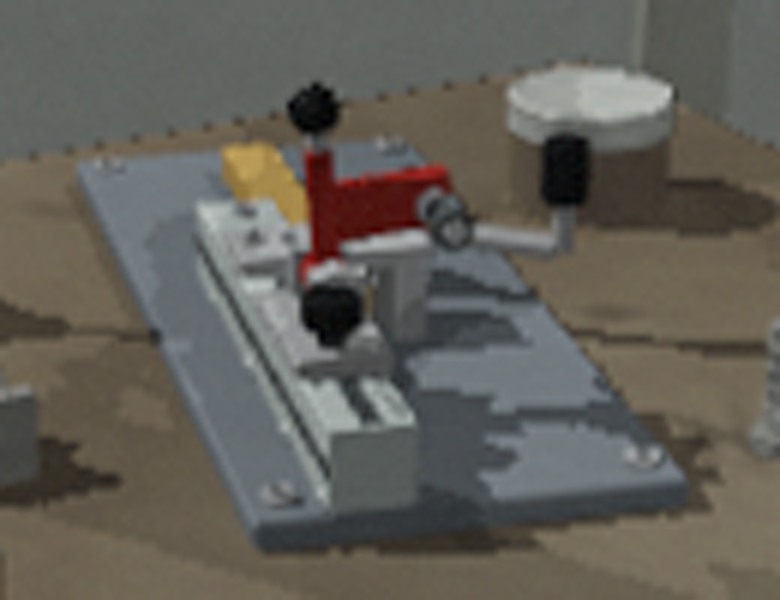

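```bash
cat > h.py <<'E'
from bench import r
import cv2, numpy as np
from scipy.optimize import least_squares
C={n:r.calibration(n) for n in("side","top")}
def proj(n,P):
    c=C[n];T=c["camera_from_world"];P=np.atleast_2d(P);q=P@T[:3,:3].T+T[:3,3]
    return np.c_[c["fx"]*q[:,0]/q[:,2]+c["cx"],c["fy"]*q[:,1]/q[:,2]+c["cy"]]
def atz(n,px,z):
    c=C[n];T=c["camera_from_world"];R=T[:3,:3];o=-R.T@T[:3,3]
    d=R.T@np.array([(px[0]-c["cx"])/c["fx"],(px[1]-c["cy"])/c["fy"],1]);return o+d*(z-o[2])/d[2]
def tri(ob,x0):
    return least_squares(lambda p:np.concatenate([proj(n,p)[0]-q for n,q in ob]),x0).x
def jw(pose,P):
    x,y,a=pose;P=np.atleast_2d(P);c,s=np.cos(a),np.sin(a)
    return np.c_[x+c*P[:,0]-s*P[:,1],y+s*P[:,0]+c*P[:,1],P[:,2]]
def wj(pose,P):
    x,y,a=pose;P=np.atleast_2d(P);c,s=np.cos(a),np.sin(a);X=P[:,0]-x;Y=P[:,1]-y
    return np.c_[c*X+s*Y,-s*X+c*Y,P[:,2]]
E
python3 - <<'E'
from h import *
tp=[((47,200),(55,185)),((690,48),(55,-175)),((757,312),(-95,-175)),((108,462),(-95,185))]
sp=[((80,165),(55,-175)),((255,523),(55,185)),((688,480),(-95,185))]
ob=[("top",np.array(p)/4.7+(280,150),(*q,12)) for p,q in tp]+[("side",np.array(p)/6+(260,170),(*q,12)) for p,q in sp]
ob+=[("top",np.array((345,243))/4.7+(280,150),None)]
f=lambda v:np.concatenate([proj(n,jw(v,np.array(q)/1000))[0]-p for n,p,q in ob if q])
s=least_squares(f,[.5,.2,.15]);v=s.x;print(v,np.degrees(v[2]));print(s.fun.reshape(-1,2).round(1).tolist())
s2=least_squares(lambda v:f(v)[:8],v);print("toponly",s2.x)
for nm in ["drill_jig","length_stop","stop_flag","flag_knob","flag_hinge","brass_bar","bar_tail","bar_nose","cam_lever","cam_axis","cam_knob","bush","screw_tin","bolt_m12"]:
  for c in("top","side"):
    print(nm,c,[(np.round(d["extent"],1).tolist(),round(d["p"],2)) for d in r.spot_in(nm,c)][:4])
E
```

```text
[0.57396716 0.10309703 0.23767578] 13.617819370324167
[[-1.4, -1.0], [0.0, -0.6], [1.2, 0.7], [-1.4, 1.5], [-0.6, -1.6], [-0.6, -0.8], [0.6, -1.2]]
toponly [0.57439362 0.10217852 0.23872084]
drill_jig top [([365.9, 204.2, 151.5, 89.2], 0.67)]
drill_jig side [([325.2, 222.6, 104.1, 80.5], 0.93), ([250.6, 241.7, 34.9, 27.5], 0.51)]
length_stop top [([322.2, 204.2, 33.4, 25.6], 0.63)]
length_stop side [([320.9, 209.5, 38.8, 51.8], 0.67), ([347.2, 203.2, 16.5, 20.5], 0.35), ([322.8, 201.6, 29.4, 29.9], 0.3)]
stop_flag top [([326.7, 204.6, 22.8, 28.4], 0.5)]
stop_flag side [([323.1, 200.1, 33.9, 33.9], 0.55)]
flag_knob top [([324.7, 202.1, 17.2, 31.8], 0.53)]
flag_knob side [([324.5, 201.8, 28.3, 32.5], 0.97)]
flag_hinge top [([325.2, 204.5, 26.6, 24.6], 0.47)]
flag_hinge side [([322.9, 198.4, 35.4, 31.9], 0.55)]
brass_bar top [([392.9, 195.1, 61.1, 23.9], 0.87), ([238.7, 233.2, 37.3, 30.8], 0.82), ([371.1, 285.2, 42.5, 17.2], 0.63)]
brass_bar side [([404.9, 221.6, 28.9, 25.0], 0.72), ([363.1, 296.4, 43.5, 34.6], 0.58), ([303.6, 200.5, 11.9, 14.0], 0.49), ([350.5, 203.7, 16.4, 24.7], 0.3)
[... 462 characters left out ...]
r top [([366.6, 224.3, 22.3, 38.6], 0.71)]
cam_lever side [([304.5, 200.1, 14.2, 8.9], 0.74), ([348.1, 204.8, 19.1, 22.2], 0.54)]
cam_axis top [([369.6, 223.8, 21.1, 37.7], 0.68)]
cam_axis side [([348.8, 204.8, 18.6, 18.1], 0.48)]
cam_knob top [([368.4, 223.8, 21.0, 38.7], 0.63)]
cam_knob side [([348.2, 201.9, 20.3, 22.1], 0.77)]
bush top [([367.1, 205.8, 153.2, 90.3], 0.64)]
bush side [([322.8, 222.6, 105.5, 82.5], 0.58)]
screw_tin top [([424.4, 249.2, 34.2, 34.7], 0.69), ([328.0, 204.0, 30.6, 27.8], 0.51)]
screw_tin side [([357.5, 196.1, 30.3, 27.7], 0.79)]
bolt_m12 top [([321.8, 265.9, 6.8, 13.5], 0.48), ([367.8, 224.1, 25.2, 35.1], 0.38)]
bolt_m12 side [([392.4, 235.2, 9.5, 23.8], 0.49)]
```

```bash
python3 - <<'E'
from h import *
tp=[((47,200),(55,185,12)),((690,48),(55,-175,12)),((757,312),(-95,-175,12)),((108,462),(-95,185,12)),
((58,291),(0,185,42)),((48,238),(30,185,42)),((450,141),(30,-30,42)),((463,195),(0,-30,42)),((297,180),(30,52,50)),((350,168),(30,20,50)),((388,295),(-43,20,50)),((330,310),(-43,52,50))]
sp=[((80,165),(55,-175,12)),((255,523),(55,185,12)),((688,480),(-95,185,12)),((196,205),(30,-30,42)),((330,432),(30,185,42)),((415,420),(0,185,42))]
S=lambda n,p:np.array(p)/(4.7 if n=="top" else 6)+((280,150) if n=="top" else (260,170))
ob=[("top",S("top",p),q) for p,q in tp]+[("side",S("side",p),q) for p,q in sp]
f=lambda v:np.concatenate([proj(n,jw(v,np.array(q)/1000))[0]-p for n,p,q in ob])
s=least_squares(f,[.5,.2,.15],loss="soft_l1");v=s.x;print(v,np.degrees(v[2]));print(f(v).reshape(-1,2).round(1).tolist())
J=lambda n,p,z:(wj(v,atz(n,S(n,p),z))*1000).round(1)
print("bush",J("top",(345,243),.058))
k=tri([("top",S("top",(207,208))),("side",S("side",(313,108)))],[.5,.2,.1]);print("flagknob",k,wj(v,k)*1000)
k=tri([("top",S("top",(393,410))),("side",S("side",(565,170)))],[.5,.2,.1]);print("camknob",k,wj(v,k)*1000, "top only",J("top",(393,410),.068))
print("cam pivot",J("top",(435,285),.040), "ext" ,J("top",(437,280),.034))
print("carriage knob",J("top",(143,233),.069))
print("bar tail corners top",J("top",(660,158),.026),J("top",(668,197),.026), "side edge",J("top",(385,262),.026),J("top",(460,243),.026))
print("screw ends, at flag up:",J("top",(175,312),.11),J("top",(275,288),.11))
for q in [(313,108)]: pass
print("tin",atz("top",(427,248),.05), wj(v,atz("top",(427,248),.05)))
print("bolt",atz("top",(322,265),.048)), print(wj(v,atz("top",(322,265),.048)))
np.save("jig.npy",v)
E
```

```text
[0.57383087 0.10280544 0.23907765] 13.698140317739211
[[-1.2, -0.8], [0.1, -0.7], [1.3, 0.6], [-1.2, 1.6], [-0.0, 0.0], [-0.6, -0.6], [-0.5, 0.0], [-0.3, 0.4], [-0.5, -1.1], [1.1, -1.6], [0.2, 0.7], [-0.4, 0.5], [-0.6, -1.6], [-0.4, -0.9], [0.7, -1.3], [0.2, -1.1], [-0.2, -1.1], [0.7, -0.6]]
bush [[-11.   35.9  58. ]]
flagknob [0.56462252 0.20463833 0.12046094] [[ 15.16826058 101.11702693 120.46093981]]
camknob [0.47030188 0.11155889 0.06568831] [[-98.51142198  33.02082118  65.68831152]] top only [[-98.6  33.3  68. ]]
cam pivot [[-41.3  -5.9  40. ]] ext [[-38.7  -8.3  34. ]]
carriage knob [[ 16.2 134.7  69. ]]
bar tail corners top [[  -2.4 -139.5   26. ]] [[ -23.4 -138.3   26. ]] side edge [[-22.8  14.9  26. ]] [[-22.1 -25.9  26. ]]
screw ends, at flag up: [[-29.2 127.3 110. ]] [[-28.9  78.2 110. ]]
tin [ 0.44651922 -0.0399054   0.05      ] [[-0.15748538 -0.10850345  0.05      ]]
bolt [0.40360632 0.20880987 0.048     ]
[[-0.14028028  0.14329962  0.048     ]]
```

The bar candidates are the 61 px one on the jig at top (393,195), and two shorter look-alikes at (239,233) and (371,286). I choose the one lying on the jig: it is the largest and runs under the bridge. There are also several tins, and the one near the jig is at (427,248). The crop confirms both choices.

```bash
cat >> h.py <<'E'
v=np.load("jig.npy")
jx=np.array([np.cos(v[2]),np.sin(v[2]),0]);jy=np.array([-np.sin(v[2]),np.cos(v[2]),0])
from scipy.spatial.transform import Rotation as Ro
def state():
    s=r.sense();R=s["eef_rot"];p=wj(v,s["tool_pos"])[0]*1000
    F=s["force"];print("t",round(s["t"],2),"jig",p.round(1),"Fjig",(F@jx).round(2),(F@jy).round(2),F[2].round(2),"w",(s["gripper_width"]*1000).round(1),"yaw(tool y, jig)",np.degrees(np.arctan2(R[1,1],R[0,1])-v[2]).round(1),"J",s["joints"].round(2))
    return s
def goto(P,yaw=90,s=None):
    """shift fractions from measured pose to jig mm P, with tool y at yaw deg in jig frame, z down"""
    s=s or r.sense();R=s["eef_rot"];d=jw(v,np.array(P)/1000)[0]-s["tool_pos"]
    a=np.radians(yaw)+v[2];y=np.array([np.cos(a),np.sin(a),0]);z=np.array([0,0,-1.]);x=np.cross(y,z)
    w=Ro.from_matrix(R.T@np.c_[x,y,z]).as_rotvec()/np.pi
    print(P,yaw,"->",(R.T@d/.6).round(4).tolist(),w.round(4).tolist())
E
python3 - <<'E'
from h import *
state()
S=lambda n,p:np.array(p)/(4.7 if n=="top" else 6)+((280,150) if n=="top" else (260,170))
print("hinge",wj(v,tri([("top",S("top",(203,232))),("side",S("side",(318,268)))],[.55,.2,.06]))*1000)
print("oil base",wj(v,atz("side",(232,222),0))*1000,wj(v,atz("top",(368,123),.1))*1000)
goto((50,101,200));goto((50,101,112))
E
```

```text
Traceback (most recent call last):
  File "h.py", line 24, in state
    F=s["force"];print("t",round(s["t"],2),"jig",p.round(1),"Fjig",(F@jx).round(2),(F@jy).round(2),F[2].round(2),"w",(s["gripper_width"]*1000).round(1),"yaw(tool y, jig)",np.degrees(np.arctan2(R[1,1],R[0,1])-v[2]).round(1),"J",s["joints"].round(2))
                                                                                                                     ^^^^^^^^^^^^^^^^^^^^^^^^^^^^^^^
AttributeError: 'float' object has no attribute 'round'
```

```bash
sed -i 's/(s\["gripper_width"\]\*1000).round(1)/round(s["gripper_width"]*1000,1)/' h.py
python3 - <<'E'
from h import *
state()
S=lambda n,p:np.array(p)/(4.7 if n=="top" else 6)+((280,150) if n=="top" else (260,170))
print("hinge",wj(v,tri([("top",S("top",(203,232))),("side",S("side",(318,268)))],[.55,.2,.06]))*1000)
print("oil base",wj(v,atz("side",(232,222),0))*1000,wj(v,atz("top",(368,123),.1))*1000)
goto((50,101,200));goto((50,101,112))
E
```

```text
t 1.5 jig [-252.5  507.4  231.3] Fjig -0.38 -0.08 -0.37 w 85.2 yaw(tool y, jig) 55.1 J [ 1.08  0.28  1.5   0.    1.36 -0.12]
hinge [[ 12.55236192 104.40107593  63.17787875]]
oil base [[ 1.70905359e+02 -4.80951319e+01  5.55111512e-14]] [[156.71620604 -36.80461596 100.        ]]
(50, 101, 200) 90 -> [-0.8012, -0.2664, 0.0522] [0.0, 0.0, -0.1941]
(50, 101, 112) 90 -> [-0.8012, -0.2664, 0.1988] [0.0, 0.0, -0.1941]
```

{"method": "drive_tool", "body": {
  "targets": [
    [[-0.8,-0.266,0.05,0,0,-0.194,1],[-0.8,-0.266,0.05,0,0,-0.194,1],[-0.8,-0.266,0.05,0,0,-0.194,1],[-0.8,-0.266,0.05,0,0,-0.194,1],[-0.8,-0.266,0.05,0,0,-0.194,1],[-0.8,-0.266,0.05,0,0,-0.194,1],[-0.8,-0.266,0.05,0,0,-0.194,1],[-0.8,-0.266,0.05,0,0,-0.194,1],[-0.8,-0.266,0.05,0,0,-0.194,1],[-0.8,-0.266,0.05,0,0,-0.194,1],[-0.8,-0.266,0.05,0,0,-0.194,1],[-0.8,-0.266,0.05,0,0,-0.194,1]]
  ],
  "grip_force": 40
}}

```text
t: 3.0
tool_pos: [0.5966, 0.2147, 0.2017]
eef_rot: [[-0.971, -0.238, -0.0], [-0.238, 0.971, 0.001], [0.0, 0.001, -1.0]]
force: [-0.3, 0.8, 0.5]
gripper_width: -0.0002
```

```bash
python3 - <<'E'
from h import *
state()
goto((50,101,200));goto((50,101,112))
for n in("side","top"): cv2.imwrite(f"pics/{n}1.png",r.grab_frame(n))
a=cv2.imread("pics/side1.png")[100:270,220:430];b=cv2.imread("pics/top1.png")[120:260,270:450]
f=lambda q:cv2.resize(q,(390,390*q.shape[0]//q.shape[1]))
a,b=f(a),f(b);h=max(len(a),len(b));p=lambda q:cv2.copyMakeBorder(q,0,h-len(q),0,5,0);cv2.imwrite("pics/c1.png",np.hstack([p(a),p(b)]))
E
```

```text
t 3.0 jig [ 48.6 103.3 201.7] Fjig -0.12 0.89 0.47 w -0.2 yaw(tool y, jig) 90.1 J [ 0.24  0.38  1.42  0.    1.34 -1.58]
(50, 101, 200) 90 -> [-0.0023, -0.0039, 0.0029] [0.0002, -0.0, 0.0005]
(50, 101, 112) 90 -> [-0.0023, -0.004, 0.1496] [0.0002, -0.0, 0.0005]
```

View pics/c1.png

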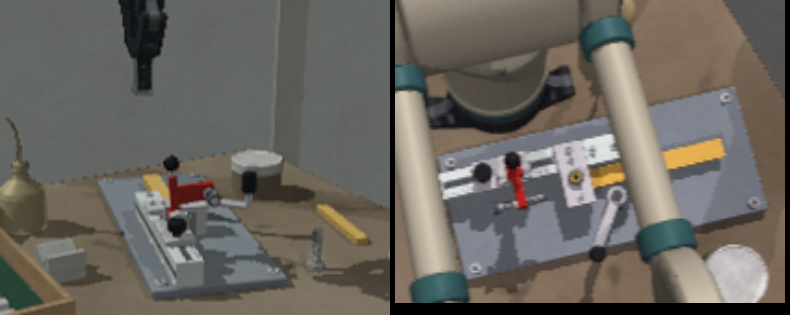

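{"method": "drive_tool", "body": {
  "targets": [
    [[-0.002,-0.004,0.07,0,0,0,1],[-0.002,-0.004,0.15,0,0,0,1],[-0.002,-0.004,0.15,0,0,0,1],[0.01,-0.004,0.15,0,0,0,1],[0.025,-0.004,0.15,0,0,0,1],[0.04,-0.004,0.151,0,0,0,1],[0.055,-0.004,0.153,0,0,0,1],[0.07,-0.004,0.157,0,0,0,1],[0.085,-0.004,0.162,0,0,0,1],[0.1,-0.004,0.168,0,0,0,1],[0.108,-0.004,0.17,0,0,0,1]]
  ]
}}

```text
t: 4.47
tool_pos: [0.5358, 0.1954, 0.0986]
eef_rot: [[-0.972, -0.236, 0.001], [-0.236, 0.972, -0.0], [-0.001, -0.0, -1.0]]
force: [4.6, 0.1, -2.1]
gripper_width: 0.0004
```

```bash
cat >> h.py <<'E'
def pic(k,sa=(100,270,220,430),sb=(120,260,270,450)):
    a=r.grab_frame("side")[sa[0]:sa[1],sa[2]:sa[3]];b=r.grab_frame("top")[sb[0]:sb[1],sb[2]:sb[3]]
    f=lambda q:cv2.resize(q,(395,395*q.shape[0]//q.shape[1]),interpolation=cv2.INTER_CUBIC)
    a,b=f(a),f(b);h=max(len(a),len(b));p=lambda q:cv2.copyMakeBorder(q,0,h-len(q),0,5,0);cv2.imwrite(f"pics/c{k}.png",np.hstack([p(a),p(b)]))
E
python3 - <<'E'
from h import *
state()
goto((-48,101,130))
goto((-48,101,70))
pic(2)
E
```

```text
t 4.47 jig [-15.   99.   98.6] Fjig 4.46 -0.96 -2.05 w 0.4 yaw(tool y, jig) 90.0 J [ 0.23  0.37  1.71 -0.    1.05 -1.58]
(-48, 101, 130) 90 -> [0.0549, 0.0033, -0.0523] [-0.0001, 0.0004, -0.0001]
(-48, 101, 70) 90 -> [0.055, 0.0033, 0.0477] [-0.0001, 0.0004, -0.0001]
```

View pics/c2.png

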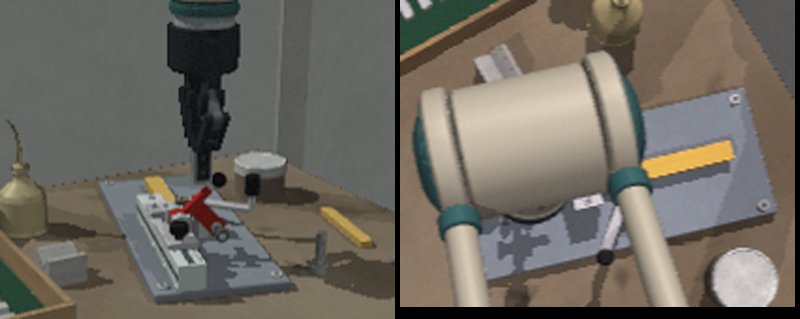

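{"method": "drive_tool", "body": {
  "targets": [
    [[-0.01,0.003,-0.055,0,0,0,1],[0.05,0.003,-0.055,0,0,0,1],[0.052,0.003,-0.03,0,0,0,1],[0.052,0.003,-0.01,0,0,0,1],[0.052,0.003,0.005,0,0,0,1],[0.052,0.003,0.015,0,0,0,1],[0.052,0.003,0.025,0,0,0,1],[0.052,0.003,0.035,0,0,0,1],[0.052,0.003,0.042,0,0,0,1],[0.052,0.003,0.046,0,0,0,1],[0.052,0.003,0.046,0,0,0,1]]
  ]
}}

```text
t: 5.95
tool_pos: [0.4867, 0.1858, 0.0658]
eef_rot: [[-0.971, -0.237, -0.04], [-0.237, 0.971, -0.01], [0.041, -0.0, -0.999]]
force: [-22.3, -6.4, 3.6]
gripper_width: -0.0001
```

```bash
python3 - <<'E'
from h import *
state()
pic(3)
E
```

```text
t 5.95 jig [-65.  101.3  65.8] Fjig -23.16 -0.98 3.58 w -0.1 yaw(tool y, jig) 90.0 J [ 0.23  0.36  1.83 -0.    0.99 -1.58]
```

View pics/c3.png

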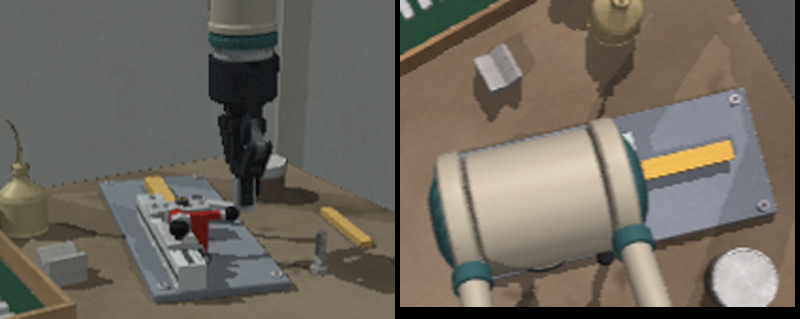

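{"method": "drive_tool", "body": {
  "targets": [
    [[0.025,0,0.0,0,0,0,1],[0.025,0,-0.05,0,0,0,1],[0.025,0,-0.12,0,0,0,1],[-0.2,0,-0.18,0,0,0,1],[-0.2,0,-0.18,0,0,0,1],[-0.2,0,-0.18,0,0,0,1]]
  ]
}}

```text
t: 6.8
tool_pos: [0.6264, 0.2193, 0.1799]
eef_rot: [[-0.972, -0.236, 0.005], [-0.236, 0.972, 0.001], [-0.005, 0.0, -1.0]]
force: [-0.9, 0.6, -0.9]
gripper_width: -0.0
```

```bash
python3 - <<'E'
from h import *
state()
pic(4,(150,270,250,400),(160,250,280,390))
E
```

```text
t 6.8 jig [ 78.7 100.7 179.9] Fjig -0.72 0.8 -0.89 w -0.0 yaw(tool y, jig) 90.0 J [ 0.23  0.44  1.39  0.    1.31 -1.58]
```

View pics/c4.png

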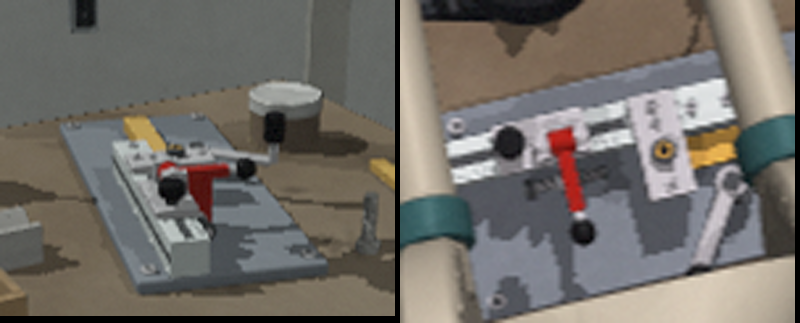

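```bash
python3 - <<'E'
from h import *
a=np.array([245,168])/2.633+(250,150);b=np.array([183,232])/3.59+(280,160)
print(wj(v,tri([("top",b),("side",a)],[.5,.2,.06]))*1000, wj(v,atz("top",b,.06))*1000)
b=np.array([109,142])/3.59+(280,160);print("stop knob",wj(v,atz("top",b,.069))*1000)
for P in [(-52,101,110),(-52,101,80),(-52,101,70),(-52,101,66)]:goto(P)
E
```

```text
[[-51.97633707 100.61805907  58.23427251]] [[-52.21468421 100.7043499   60.        ]]
stop knob [[ 16.26535645 134.78838109  69.        ]]
(-52, 101, 110) 90 -> [0.2138, 0.0001, 0.1144] [0.0, 0.0005, -0.0002]
(-52, 101, 80) 90 -> [0.2139, 0.0001, 0.1644] [0.0, 0.0005, -0.0002]
(-52, 101, 70) 90 -> [0.2139, 0.0001, 0.1811] [0.0, 0.0005, -0.0002]
(-52, 101, 66) 90 -> [0.2139, 0.0001, 0.1878] [0.0, 0.0005, -0.0002]
```

{"method": "drive_tool", "body": {
  "targets": [
    [[0.213,0,0.0,0,0,0,1],[0.213,0,0.0,0,0,0,1],[0.213,0,0.08,0,0,0,1],[0.213,0,0.15,0,0,0,1],[0.213,0,0.175,0,0,0,1],[0.213,0,0.183,0,0,0,1],[0.213,0,0.188,0,0,0,1],[0.213,0,0.19,0,0,0,1],[0.213,0,0.192,0,0,0,1]]
  ]
}}

```text
t: 8.02
tool_pos: [0.4975, 0.1883, 0.0675]
eef_rot: [[-0.972, -0.237, 0.001], [-0.237, 0.972, 0.0], [-0.001, 0.0, -1.0]]
force: [-6.6, -1.7, 17.5]
gripper_width: -0.0002
```

```bash
python3 - <<'E'
from h import *
state()
E
```

```text
t 8.03 jig [-53.9 101.1  67.5] Fjig -6.79 -0.12 17.53 w -0.2 yaw(tool y, jig) 90.0 J [ 0.23  0.36  1.84  0.    0.95 -1.58]
```

```bash
python3 - <<'E'
from h import *
goto((-53,101,130));goto((-13,-175,130));goto((-13,-175,60))
E
```

```text
(-53, 101, 130) 90 -> [-0.0017, -0.0002, -0.1041] [0.0, 0.0004, -0.0001]
(-13, -175, 130) 90 -> [-0.0685, -0.4602, -0.104] [0.0, 0.0004, -0.0001]
(-13, -175, 60) 90 -> [-0.0683, -0.4602, 0.0126] [0.0, 0.0004, -0.0001]
```

{"method": "drive_tool", "body": {
  "targets": [
    [[0,0,-0.05,0,0,0,1],[0,0,-0.104,0,0,0,1],[-0.068,-0.46,-0.104,0,0,0,1],[-0.068,-0.46,-0.104,0,0,0,1],[-0.068,-0.46,-0.104,0,0,0,1],[-0.068,-0.46,-0.104,0,0,0,1],[-0.068,-0.46,-0.104,0,0,0,1],[-0.068,-0.46,0.0,0,0,0,1],[-0.068,-0.46,0.01,0,0,0,1],[-0.068,-0.46,0.01,0,0,0,1]]
  ]
}}

```text
t: 9.28
tool_pos: [0.6027, -0.0702, 0.0595]
eef_rot: [[-0.972, -0.237, 0.001], [-0.237, 0.972, -0.0], [-0.001, -0.0, -1.0]]
force: [-0.4, -0.6, 1.0]
gripper_width: 0.0003
```

```bash
python3 - <<'E'
from h import *
state()
pic(5,(150,270,250,400),(140,260,280,450))
goto((-13,-175,17));goto((-13,-160,17))
E
```

```text
t 9.28 jig [ -12.9 -174.9   59.5] Fjig -0.5 -0.47 1.05 w 0.3 yaw(tool y, jig) 90.0 J [-0.23  0.46  1.68  0.    1.   -2.04]
(-13, -175, 17) 90 -> [0.0022, 0.0005, 0.0731] [-0.0006, 0.0012, 0.0002]
(-13, -160, 17) 90 -> [0.0022, 0.0255, 0.073] [-0.0006, 0.0012, 0.0002]
```

View pics/c5.png

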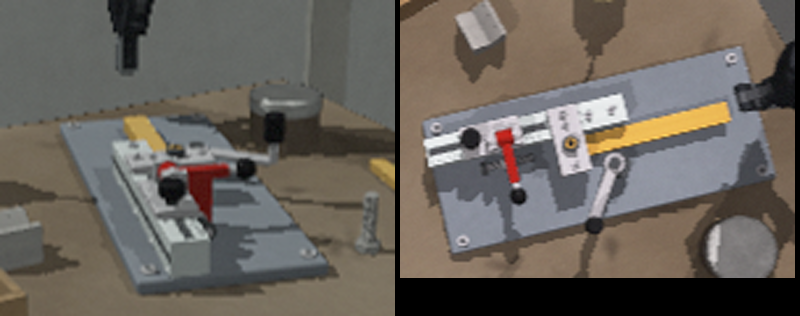

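{"method": "drive_tool", "body": {
  "targets": [
    [[0.002,0,0.05,0,0,0,1],[0.002,0,0.071,0,0,0,1],[0.002,0.01,0.071,0,0,0,1],[0.002,0.02,0.071,0,0,0,1],[0.002,0.025,0.071,0,0,0,1],[0.002,0.025,0.071,0,0,0,1]]
  ]
}}

```text
t: 10.12
tool_pos: [0.5977, -0.0557, 0.0165]
eef_rot: [[-0.971, -0.237, 0.001], [-0.237, 0.971, -0.0], [-0.001, -0.0, -1.0]]
force: [-0.1, 0.1, -0.7]
gripper_width: 0.0
```

```bash
python3 - <<'E'
from h import *
state()
pic(6,(150,270,250,400),(150,240,340,450))
E
```

```text
t 10.12 jig [ -14.4 -159.7   16.5] Fjig -0.04 0.07 -0.7 w 0.0 yaw(tool y, jig) 90.0 J [-0.21  0.5   1.74  0.    0.9  -2.02]
```

View pics/c6.png

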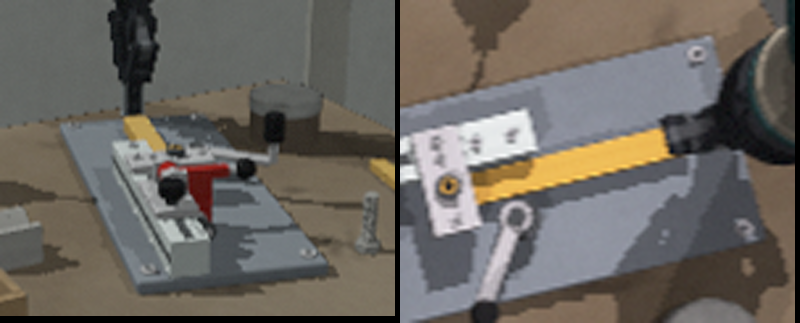

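```bash
python3 - <<'E'
from h import *
S=lambda n,p:np.array(p)/(4.7 if n=="top" else 6)+((280,150) if n=="top" else (260,170))
p=tri([("top",S("top",(177,311))),("side",S("side",(452,228)))],[.55,.2,.08]);print(wj(v,p)*1000)
print(wj(v,atz("top",S("top",(277,287)),p[2]))*1000)
E
```

```text
[[-26.93395678 126.60626002  83.04918093]]
[[-26.74679431  75.9082531   83.04918093]]
```

{"method": "drive_tool", "body": {
  "targets": [
    [[-0.002,0.004,0,0,0,0,1],[-0.002,0.008,0,0,0,0,1],[-0.002,0.012,0,0,0,0,1],[-0.002,0.016,0,0,0,0,1],[-0.002,0.02,0,0,0,0,1],[-0.002,0.024,0,0,0,0,1],[-0.002,0.028,0,0,0,0,1],[-0.002,0.032,0,0,0,0,1],[-0.002,0.036,0,0,0,0,1],[-0.002,0.04,0,0,0,0,1]]
  ]
}}

```text
t: 11.48
tool_pos: [0.5929, -0.0323, 0.0159]
eef_rot: [[-0.972, -0.236, 0.0], [-0.236, 0.972, 0.0], [-0.0, 0.0, -1.0]]
force: [0.4, -1.8, -1.1]
gripper_width: -0.0003
```

```bash
python3 - <<'E'
from h import *
state()
pic(7,(150,270,250,400),(150,240,340,450))
E
```

```text
t 11.47 jig [ -13.5 -135.8   15.9] Fjig -0.03 -1.86 -1.09 w -0.3 yaw(tool y, jig) 90.0 J [-0.17  0.49  1.75  0.    0.89 -1.98]
```

View pics/c7.png

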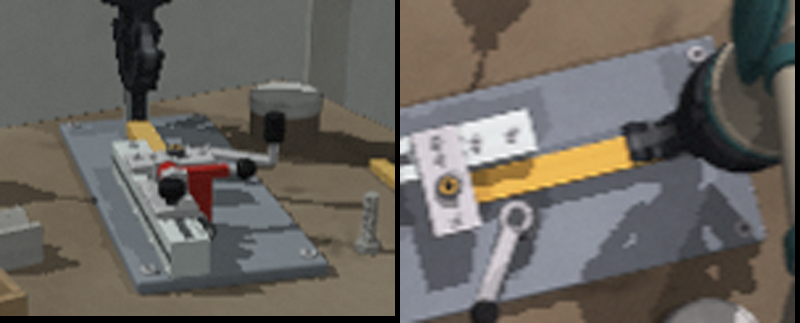

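```bash
python3 - <<'E'
from h import *
for q in [(224,137),(232,165)]:
    print(wj(v,atz("top",np.array(q)/3.59+(340,150),.026))*1000)
E
```

```text
[[ -3.16459984 -93.22075525  26.        ]]
[[-23.31374301 -93.70255089  26.        ]]
```

```bash
python3 - <<'E'
from h import *
s=state()
im=r.grab_frame("top")
for dy in(0,14.5,-14.5):
  for dx in (-11,11):
    q=proj("top",s["tool_pos"]+jy*dy/1e3+jx*dx/1e3)[0];print(dy,dx,q.round(1))
b=cv2.resize(im[150:220,380:460],None,fx=8,fy=8,interpolation=cv2.INTER_CUBIC)
q=(proj("top",s["tool_pos"])[0]-(380,150)+.5)*8
cv2.circle(b,tuple(int(a) for a in q),4,(0,0,255),-1)
cv2.imwrite("pics/c8.png",b)
E
```

```text
t 11.57 jig [ -13.6 -135.5   15.9] Fjig 0.27 -1.09 0.26 w 0.3 yaw(tool y, jig) 90.0 J [-0.17  0.49  1.75  0.    0.89 -1.98]
0 -11 [420.1 193.1]
0 11 [417.9 184.7]
14.5 -11 [414.5 194.5]
14.5 11 [412.3 186. ]
-14.5 -11 [425.8 191.8]
-14.5 11 [423.5 183.4]
```

View pics/c8.png

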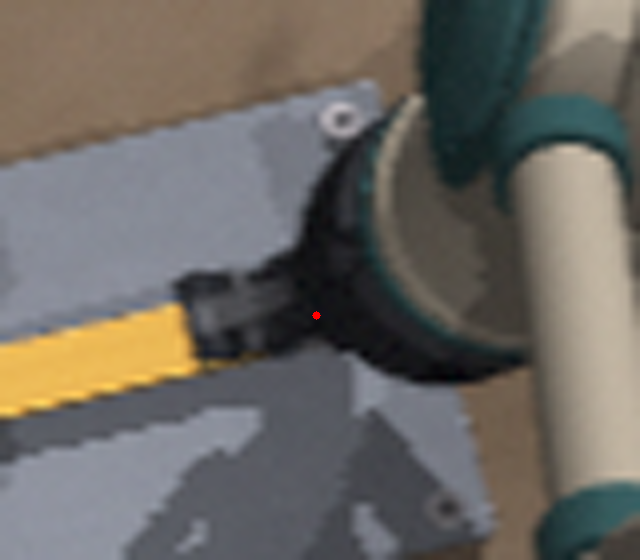

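{"method": "drive_tool", "body": {
  "targets": [
    [[0,0.004,0,0,0,0,1],[0,0.008,0,0,0,0,1],[0,0.012,0,0,0,0,1],[0,0.016,0,0,0,0,1],[0,0.02,0,0,0,0,1],[0,0.024,0,0,0,0,1],[0,0.028,0,0,0,0,1],[0,0.032,0,0,0,0,1]]
  ]
}}

```text
t: 12.62
tool_pos: [0.5883, -0.0137, 0.0159]
eef_rot: [[-0.972, -0.236, 0.0], [-0.236, 0.972, 0.0], [-0.0, 0.0, -1.0]]
force: [0.2, -2.6, -0.5]
gripper_width: 0.0002
```

```bash
python3 - <<'E'
from h import *
state()
E
```

```text
t 12.62 jig [ -13.5 -116.6   15.9] Fjig -0.39 -2.53 -0.5 w 0.2 yaw(tool y, jig) 90.0 J [-0.14  0.49  1.76  0.    0.89 -1.95]
```

{"method": "drive_tool", "body": {
  "targets": [
    [[0,0.0015,0,0,0,0,1],[0,0.003,0,0,0,0,1],[0,0.0045,0,0,0,0,1],[0,0.006,0,0,0,0,1]]
  ]
}}

```text
t: 13.12
tool_pos: [0.5875, -0.0103, 0.0159]
eef_rot: [[-0.972, -0.236, 0.0], [-0.236, 0.972, 0.0], [-0.0, 0.0, -1.0]]
force: [1.8, -3.2, 0.4]
gripper_width: 0.0001
```

```bash
python3 - <<'E'
from h import *
state()
E
```

```text
t 13.12 jig [ -13.5 -113.1   15.9] Fjig 1.02 -3.55 0.4 w 0.1 yaw(tool y, jig) 90.0 J [-0.14  0.49  1.77  0.    0.89 -1.95]
```

{"method": "drive_tool", "body": {
  "targets": [
    [[0,0.001,0,0,0,0,1],[0,0.002,0,0,0,0,1],[0,0.003,0,0,0,0,1]]
  ]
}}

```text
t: 13.5
tool_pos: [0.5871, -0.0086, 0.0159]
eef_rot: [[-0.972, -0.236, 0.0], [-0.236, 0.972, 0.0], [-0.0, 0.0, -1.0]]
force: [0.0, -2.2, -0.5]
gripper_width: 0.0001
```

{"method": "drive_tool", "body": {
  "targets": [
    [[0,0.001,0,0,0,0,1],[0,0.002,0,0,0,0,1]]
  ]
}}

```text
t: 13.75
tool_pos: [0.5868, -0.0074, 0.0159]
eef_rot: [[-0.972, -0.236, 0.0], [-0.236, 0.972, 0.0], [-0.0, 0.0, -1.0]]
force: [0.8, -2.3, 0.2]
gripper_width: -0.0
```

{"method": "drive_tool", "body": {
  "targets": [
    [[0,0.001,0,0,0,0,1],[0,0.002,0,0,0,0,1]]
  ]
}}

```text
t: 14.0
tool_pos: [0.5865, -0.0062, 0.0159]
eef_rot: [[-0.972, -0.236, 0.0], [-0.236, 0.972, 0.0], [-0.0, 0.0, -1.0]]
force: [0.6, -3.1, -0.6]
gripper_width: -0.0001
```

```bash
python3 - <<'E'
from h import *
state()
E
```

```text
t 14.0 jig [ -13.5 -108.9   15.9] Fjig -0.16 -3.12 -0.56 w -0.1 yaw(tool y, jig) 90.0 J [-0.13  0.49  1.77  0.    0.89 -1.94]
```

{"method": "drive_tool", "body": {
  "targets": [
    [[0,0.001,0,0,0,0,1],[0,0.002,0,0,0,0,1]]
  ]
}}

```text
t: 14.25
tool_pos: [0.5862, -0.005, 0.0159]
eef_rot: [[-0.972, -0.236, 0.0], [-0.236, 0.972, 0.0], [-0.0, 0.0, -1.0]]
force: [1.1, -2.6, -0.7]
gripper_width: 0.0003
```

{"method": "drive_tool", "body": {
  "targets": [
    [[0,0.001,0,0,0,0,1]]
  ]
}}

```text
t: 14.38
tool_pos: [0.5861, -0.0045, 0.0159]
eef_rot: [[-0.972, -0.236, 0.0], [-0.236, 0.972, 0.0], [-0.0, 0.0, -1.0]]
force: [0.7, -2.6, -1.4]
gripper_width: 0.0003
```

{"method": "drive_tool", "body": {
  "targets": [
    [[0,0.001,0,0,0,0,1]]
  ]
}}

```text
t: 14.5
tool_pos: [0.586, -0.004, 0.0159]
eef_rot: [[-0.972, -0.237, 0.0], [-0.237, 0.972, -0.0], [-0.0, -0.0, -1.0]]
force: [-0.1, -4.2, -1.4]
gripper_width: 0.0
```

{"method": "drive_tool", "body": {
  "targets": [
    [[0,0.0005,0,0,0,0,1]]
  ]
}}

```text
t: 14.62
tool_pos: [0.586, -0.004, 0.0159]
eef_rot: [[-0.972, -0.237, 0.0], [-0.237, 0.972, -0.001], [-0.0, -0.001, -1.0]]
force: [0.1, -4.3, -1.6]
gripper_width: -0.0001
```

{"method": "drive_tool", "body": {
  "targets": [
    [[0,0.0005,0,0,0,0,1]]
  ]
}}

```text
t: 14.75
tool_pos: [0.586, -0.0038, 0.0159]
eef_rot: [[-0.972, -0.237, 0.0], [-0.237, 0.972, -0.001], [-0.0, -0.001, -1.0]]
force: [1.2, -5.2, -1.6]
gripper_width: 0.0
```

{"method": "drive_tool", "body": {
  "targets": [
    [[0,0.0005,0,0,0,0,1]]
  ]
}}

```text
t: 14.88
tool_pos: [0.586, -0.0038, 0.0159]
eef_rot: [[-0.972, -0.237, 0.001], [-0.237, 0.972, -0.001], [-0.0, -0.001, -1.0]]
force: [0.8, -5.8, -1.3]
gripper_width: 0.0002
```

{"method": "drive_tool", "body": {
  "targets": [
    [[0,0.0005,0,0,0,0,1]]
  ]
}}

```text
t: 15.0
tool_pos: [0.5862, -0.0037, 0.016]
eef_rot: [[-0.972, -0.237, 0.001], [-0.237, 0.972, -0.001], [-0.001, -0.002, -1.0]]
force: [1.2, -5.4, -2.2]
gripper_width: -0.0
```

{"method": "drive_tool", "body": {
  "targets": [
    [[0,0.0005,0,0,0,0,1]]
  ]
}}

```text
t: 15.12
tool_pos: [0.5863, -0.0036, 0.016]
eef_rot: [[-0.971, -0.237, 0.001], [-0.237, 0.971, -0.002], [-0.001, -0.002, -1.0]]
force: [1.0, -7.4, -1.2]
gripper_width: 0.0
```

```bash
python3 - <<'E'
from h import *
for i in range(4): state(); r.grab_frame("side")
state()
E
```

```text
t 15.12 jig [ -13.1 -106.3   16. ] Fjig -0.75 -7.42 -1.21 w 0.0 yaw(tool y, jig) 90.0 J [-0.12  0.49  1.77 -0.    0.88 -1.93]
t 15.18 jig [ -13.2 -106.3   16. ] Fjig -0.43 -6.58 -1.94 w -0.1 yaw(tool y, jig) 90.0 J [-0.12  0.49  1.77 -0.    0.88 -1.93]
t 15.22 jig [ -13.1 -106.3   16. ] Fjig -0.55 -6.28 -0.44 w 0.3 yaw(tool y, jig) 90.0 J [-0.12  0.49  1.77 -0.    0.88 -1.93]
t 15.28 jig [ -13.1 -106.3   16. ] Fjig -0.04 -6.84 -1.57 w 0.2 yaw(tool y, jig) 90.0 J [-0.12  0.49  1.77 -0.    0.88 -1.93]
t 15.32 jig [ -13.2 -106.3   16. ] Fjig -0.56 -6.89 -1.35 w 0.3 yaw(tool y, jig) 90.0 J [-0.12  0.49  1.77 -0.    0.88 -1.93]
```

{"method": "drive_tool", "body": {
  "targets": [
    [[0,0.0005,0,0,0,0,1],[0,0.001,0,0,0,0,1]]
  ]
}}

```text
t: 15.58
tool_pos: [0.5864, -0.0035, 0.016]
eef_rot: [[-0.971, -0.237, 0.002], [-0.237, 0.971, -0.003], [-0.001, -0.003, -1.0]]
force: [2.0, -8.2, -1.4]
gripper_width: -0.0001
```

```bash
python3 - <<'E'
from h import *
for i in range(4): state(); r.grab_frame("side")
state()
E
```

```text
t 15.57 jig [ -12.9 -106.2   16. ] Fjig -0.04 -8.44 -1.42 w -0.1 yaw(tool y, jig) 90.0 J [-0.12  0.49  1.77 -0.    0.88 -1.93]
t 15.62 jig [ -12.9 -106.2   16.1] Fjig -0.02 -8.32 -1.56 w -0.3 yaw(tool y, jig) 90.0 J [-0.12  0.49  1.77 -0.    0.88 -1.93]
t 15.68 jig [ -12.9 -106.2   16.1] Fjig 0.55 -8.03 -0.37 w 0.1 yaw(tool y, jig) 90.0 J [-0.12  0.49  1.77 -0.    0.88 -1.93]
t 15.72 jig [ -12.9 -106.2   16.1] Fjig -0.11 -8.66 -2.28 w -0.0 yaw(tool y, jig) 90.0 J [-0.12  0.49  1.77 -0.    0.88 -1.93]
t 15.78 jig [ -12.9 -106.3   16.1] Fjig -0.16 -7.99 -1.92 w -0.1 yaw(tool y, jig) 90.0 J [-0.12  0.49  1.77 -0.    0.88 -1.93]
```

{"method": "drive_tool", "body": {
  "targets": [
    [[0,-0.005,0,0,0,0,1],[0,-0.03,0,0,0,0,1],[0,-0.03,-0.06,0,0,0,1],[0,-0.03,-0.15,0,0,0,1],[0,-0.1,-0.2,0,0,-0.1,0.3],[0,-0.1,-0.2,0,0,-0.2,0.3],[0,-0.1,-0.2,0,0,-0.3,0.3]]
  ]
}}

```text
t: 16.65
tool_pos: [0.5997, -0.0608, 0.1365]
eef_rot: [[-0.692, -0.722, 0.001], [-0.722, 0.692, 0.001], [-0.001, 0.0, -1.0]]
force: [0.6, 0.4, 0.1]
gripper_width: 0.0294
```

```bash
python3 - <<'E'
from h import *
state()
pic(9,(150,270,250,400),(150,250,280,450))
goto((-98.8,33,130),90)
E
```

```text
t 16.65 jig [ -13.6 -165.1  136.5] Fjig 0.65 0.23 0.07 w 29.4 yaw(tool y, jig) 122.5 J [-0.22  0.38  1.59  0.    1.17 -2.59]
(-98.8, 33, 130) 90 -> [-0.0553, 0.3542, 0.0102] [0.0003, 0.0001, 0.1786]
```

View pics/c9.png

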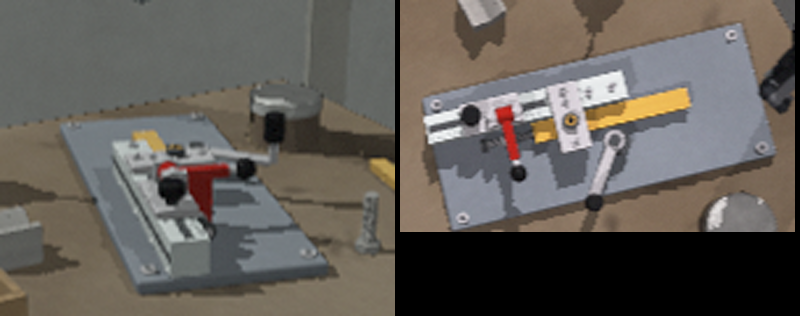

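{"method": "drive_tool", "body": {
  "targets": [
    [[0,0.1,0,0,0,0.06,0.3],[-0.055,0.2,0,0,0,0.12,0.3],[-0.055,0.3,0,0,0,0.18,0.3],[-0.055,0.354,0,0,0,0.24,0.3],[-0.055,0.354,0,0,0,0.3,0.3],[-0.055,0.354,0,0,0,0.36,0.3],[-0.055,0.354,0,0,0,0.42,0.3],[-0.055,0.354,0,0,0,0.48,0.3],[-0.055,0.354,0,0,0,0.54,0.3],[-0.055,0.354,0,0,0,0.6,0.3],[-0.055,0.354,0,0,0,0.66,0.3],[-0.055,0.354,0,0,0,0.7,0.3]]
  ]
}}

```text
t: 18.25
tool_pos: [0.4698, 0.1114, 0.1358]
eef_rot: [[-0.163, 0.987, -0.001], [0.987, 0.163, 0.001], [0.001, -0.001, -1.0]]
force: [0.6, -0.1, -0.7]
gripper_width: 0.0295
```

```bash
python3 - <<'E'
from h import *
state()
goto((-98.8,33,130),-124.4)
E
```

```text
t 18.25 jig [-99.1  33.  135.8] Fjig 0.56 -0.2 -0.74 w 29.5 yaw(tool y, jig) -4.3 J [ 0.09  0.22  1.85  0.    1.08 -0.08]
(-98.8, 33, 130) -124.4 -> [-0.0, 0.0004, 0.0096] [-0.0004, 0.0001, 0.6672]
```

{"method": "drive_tool", "body": {
  "targets": [
    [[0,0,0,0,0,0.06,0.3],[0,0,0,0,0,0.12,0.3],[0,0,0,0,0,0.18,0.3],[0,0,0,0,0,0.24,0.3],[0,0,0,0,0,0.3,0.3],[0,0,0,0,0,0.36,0.3],[0,0,0,0,0,0.42,0.3],[0,0,0,0,0,0.48,0.3],[0,0,0,0,0,0.54,0.3],[0,0,0,0,0,0.6,0.3],[0,0,0.03,0,0,0.667,0.3],[0,0,0.05,0,0,0.667,0.3]]
  ]
}}

```text
t: 19.75
tool_pos: [0.4696, 0.1114, 0.1052]
eef_rot: [[0.938, -0.347, -0.001], [-0.347, -0.938, 0.0], [-0.001, -0.0, -1.0]]
force: [0.4, 0.1, -0.8]
gripper_width: 0.0299
```

```bash
python3 - <<'E'
from h import *
state()
goto((-98.8,33,55),-124.4)
pic(10,(150,270,280,430),(150,250,280,450))
E
```

```text
t 19.75 jig [-99.3  33.  105.2] Fjig 0.4 -0.02 -0.8 w 29.9 yaw(tool y, jig) -124.0 J [0.09 0.25 1.89 0.   1.   2.01]
(-98.8, 33, 55) -124.4 -> [0.0008, -0.0004, 0.0837] [-0.0, 0.0004, 0.0023]
```

View pics/c10.png

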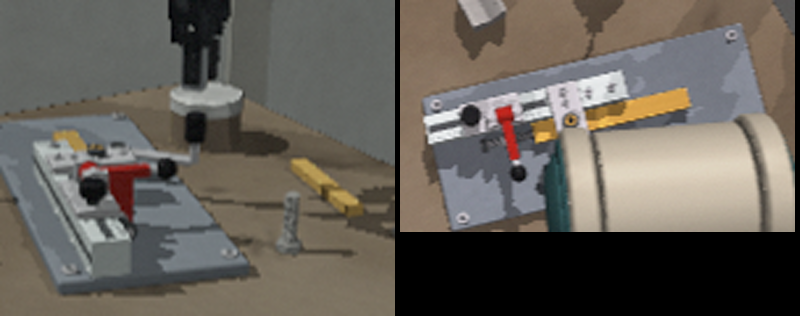

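{"method": "drive_tool", "body": {
  "targets": [
    [[0.001,0,0.03,0,0,0,0.3],[0.001,0,0.055,0,0,0,0.3],[0.001,0,0.083,0,0,0,0.3],[0.001,0,0.083,0,0,0,0.3]]
  ]
}}

```text
t: 20.35
tool_pos: [0.4698, 0.1111, 0.0554]
eef_rot: [[0.939, -0.344, -0.002], [-0.344, -0.939, 0.0], [-0.002, 0.001, -1.0]]
force: [-0.2, -0.1, 0.1]
gripper_width: 0.0302
```

```bash
python3 - <<'E'
from h import *
state()
piv=np.array([-41,-6.5])
for th in range(150,232,8):
    t=np.radians(th);goto((*(piv+70*np.array([np.cos(t),np.sin(t)])),55),th-270)
pic(11,(150,270,280,430),(150,250,280,450))
E
```

```text
t 20.35 jig [-99.1  32.7  55.4] Fjig -0.25 -0.06 0.12 w 30.2 yaw(tool y, jig) -123.8 J [0.09 0.31 1.95 0.   0.88 2.01]
(np.float64(-101.62177826491072), np.float64(28.499999999999993), 55) -120 -> [0.0004, 0.0081, 0.0007] [0.0002, 0.0007, -0.0212]
(np.float64(-105.90286981967512), np.float64(19.722461539113855), 55) -112 -> [0.0026, 0.0242, 0.0008] [0.0002, 0.0008, -0.0656]
(np.float64(-108.92070083931975), np.float64(10.434532691976742), 55) -104 -> [0.007, 0.0399, 0.0008] [0.0001, 0.0008, -0.1101]
(np.float64(-110.61653267577913), np.float64(0.8169924287357615), 55) -96 -> [0.0136, 0.0548, 0.0008] [0.0001, 0.0008, -0.1545]
(np.float64(-110.9573578913367), np.float64(-8.942964769175063), 55) -88 -> [0.0222, 0.0686, 0.0007] [0.0, 0.0008, -0.199]
(np.float64(-109.93654271085457), np.float64(-18.655372436685134), 55) -80 -> [0.0326, 0.0811, 0.0007] [-0.0, 0.0008, -0.2434]
(np.float64(-107.57395614066075), np.float64(-28.13118960624631), 55) -72 -> [0.0447, 0.0921, 0.0007] [-0.0001, 0.0008, -0.2879]
(np.float64(-103.91558324094169), np.float64(-37.18598027523542), 55) -64 -> [0.0581, 0.1012, 0.0007] [-0.0001, 0.0008, -0.3323]
(np.float64(-99.03263007885293), np.float64(-45.64350324295227), 55) -56 -> [0.0727, 0.1084, 0.0007] [-0.0002, 0.0008, -0.3767]
(np.float64(-93.0201377834176), np.float64(-53.339142445120075), 55) -48 -> [0.0882, 0.1135, 0.0006] [-0.0003, 0.0008, -0.4212]
(np.float64(-85.99513267805776), np.float64(-60.12311101832845), 55) -40 -> [0.1042, 0.1164, 0.0006] [-0.0003, 0.0008, -0.4656]
```

View pics/c11.png

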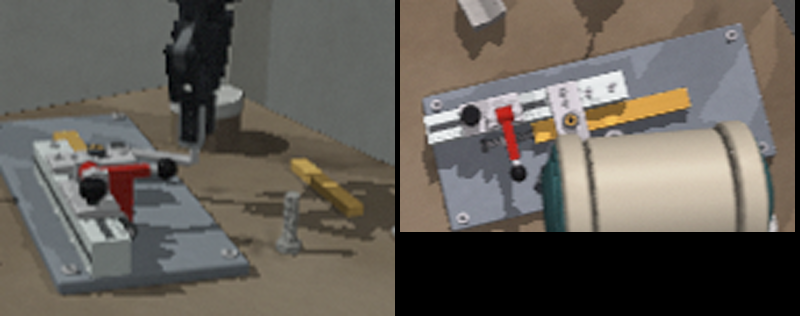

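{"method": "drive_tool", "body": {
  "targets": [
    [[0,0.008,0,0,0,-0.021,0.3],[0.003,0.024,0,0,0,-0.066,0.3],[0.007,0.04,0,0,0,-0.11,0.3],[0.014,0.055,0,0,0,-0.155,0.3],[0.022,0.069,0,0,0,-0.2,0.3],[0.033,0.081,0,0,0,-0.243,0.3],[0.045,0.092,0,0,0,-0.288,0.3],[0.058,0.101,0,0,0,-0.332,0.3],[0.073,0.108,0,0,0,-0.377,0.3],[0.088,0.1135,0,0,0,-0.421,0.3]]
  ]
}}

```text
t: 21.7
tool_pos: [0.497, 0.03, 0.0571]
eef_rot: [[0.562, 0.827, 0.001], [0.827, -0.562, 0.002], [0.002, -0.001, -1.0]]
force: [0.1, 3.8, 0.4]
gripper_width: 0.0299
```

```bash
cat >> h.py <<'E'
piv=np.array([-41,-6.5])
def arc(ths):
    for th in ths:
        t=np.radians(th);goto((*(piv+70*np.array([np.cos(t),np.sin(t)])).round(1),55),th-270)
def cam():
    s=state();p=wj(v,s["tool_pos"])[0]*1000;d=p[:2]-piv;th=np.arctan2(d[1],d[0])
    F=s["force"];f=np.array([F@jx,F@jy]);print("tool ang",(np.degrees(th)%360).round(1),"R",np.hypot(*d).round(1),"Ftan",(f@[-np.sin(th),np.cos(th)]).round(2),"Frad",(f@[np.cos(th),np.sin(th)]).round(2))
E
python3 - <<'E'
from h import *
cam()
pic(12,(150,270,280,430),(150,250,280,450))
arc(range(224,252,2))
E
```

```text
t 21.7 jig [-91.9 -52.6  57.1] Fjig 1.03 3.62 0.36 w 29.9 yaw(tool y, jig) -47.9 J [-0.08  0.33  1.92  0.    0.89  0.51]
tool ang 222.1 R 68.7 Ftan -1.99 Frad -3.19
(np.float64(-91.4), np.float64(-55.1), 55) -46 -> [-0.0013, 0.0017, 0.0033] [0.0004, -0.0003, -0.0117]
(np.float64(-89.6), np.float64(-56.9), 55) -44 -> [-0.001, 0.0059, 0.0033] [0.0004, -0.0003, -0.0228]
(np.float64(-87.8), np.float64(-58.5), 55) -42 -> [-0.0006, 0.0099, 0.0033] [0.0004, -0.0003, -0.0339]
(np.float64(-86.0), np.float64(-60.1), 55) -40 -> [-0.0001, 0.0139, 0.0033] [0.0004, -0.0003, -0.045]
(np.float64(-84.1), np.float64(-61.7), 55) -38 -> [0.0004, 0.018, 0.0033] [0.0004, -0.0003, -0.0561]
(np.float64(-82.1), np.float64(-63.1), 55) -36 -> [0.0014, 0.022, 0.0033] [0.0004, -0.0003, -0.0672]
(np.float64(-80.1), np.float64(-64.5), 55) -34 -> [0.0023, 0.0259, 0.0033] [0.0004, -0.0003, -0.0783]
(np.float64(-78.1), np.float64(-65.9), 55) -32 -> [0.0032, 0.0299, 0.0034] [0.0004, -0.0003, -0.0895]
(np.float64(-76.0), np.float64(-67.1), 55) -30 -> [0.0045, 0.0337, 0.0034] [0.0004, -0.0003, -0.1006]
(np.float64(-73.9), np.float64(-68.3), 55) -28 -> [0.0057, 0.0376, 0.0034] [0.0004, -0.0003, -0.1117]
(np.float64(-71.7), np.float64(-69.4), 55) -26 -> [0.0072, 0.0414, 0.0034] [0.0004, -0.0003, -0.1228]
(np.float64(-69.5), np.float64(-70.4), 55) -24 -> [0.0089, 0.0451, 0.0034] [0.0005, -0.0003, -0.1339]
(np.float64(-67.2), np.float64(-71.4), 55) -22 -> [0.0106, 0.0489, 0.0034] [0.0005, -0.0003, -0.145]
(np.float64(-64.9), np.float64(-72.3), 55) -20 -> [0.0125, 0.0525, 0.0034] [0.0005, -0.0002, -0.1561]
```

View pics/c12.png

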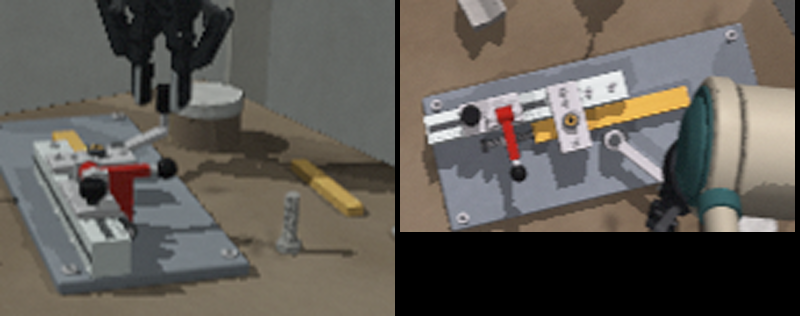

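{"method": "drive_tool", "body": {
  "targets": [
    [[-0.001,0.004,0,0,0,-0.012,0.3],[-0.001,0.008,0,0,0,-0.028,0.3],[-0.001,0.012,0,0,0,-0.04,0.3],[0,0.016,0,0,0,-0.05,0.3],[0.001,0.02,0,0,0,-0.062,0.3],[0.002,0.024,0,0,0,-0.073,0.3]]
  ]
}}

```text
t: 22.55
tool_pos: [0.5084, 0.0221, 0.0564]
eef_rot: [[0.361, 0.932, -0.002], [0.932, -0.361, 0.0], [-0.0, -0.002, -1.0]]
force: [-4.9, 3.0, 3.7]
gripper_width: 0.0296
```

```bash
python3 - <<'E'
from h import *
cam()
pic(13,(150,270,280,430),(150,250,280,450))
E
```

```text
t 22.55 jig [-82.7 -63.   56.4] Fjig -4.03 4.05 3.66 w 29.6 yaw(tool y, jig) -34.9 J [-0.09  0.34  1.9   0.    0.9   0.28]
tool ang 233.6 R 70.2 Ftan -5.65 Frad -0.86
```

View pics/c13.png

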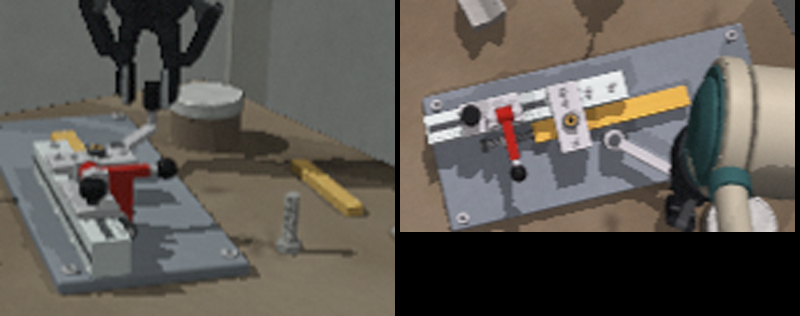

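{"method": "drive_tool", "body": {
  "targets": [
    [[0.0,0.004,0,0,0,-0.011,0.3],[0.001,0.008,0,0,0,-0.022,0.3]]
  ]
}}

```text
t: 22.9
tool_pos: [0.5126, 0.0206, 0.056]
eef_rot: [[0.295, 0.956, -0.003], [0.956, -0.295, -0.0], [-0.001, -0.003, -1.0]]
force: [-5.1, 0.3, 5.5]
gripper_width: 0.0301
```

```bash
python3 - <<'E'
from h import *
cam();r.grab_frame("top");cam()
E
```

```text
t 22.9 jig [-79.  -65.4  56. ] Fjig -4.88 1.49 5.5 w 30.1 yaw(tool y, jig) -30.8 J [-0.1   0.35  1.89 -0.    0.91  0.2 ]
tool ang 237.2 R 70.1 Ftan -4.91 Frad 1.39
t 22.95 jig [-78.7 -65.7  56. ] Fjig -3.94 1.93 4.6 w 30.1 yaw(tool y, jig) -30.8 J [-0.1   0.35  1.89 -0.    0.91  0.2 ]
tool ang 237.5 R 70.2 Ftan -4.36 Frad 0.49
```

{"method": "drive_tool", "body": {
  "targets": [
    [[0.0,0.004,0,0,0,-0.011,0.3],[0.001,0.008,0,0,0,-0.022,0.3]]
  ]
}}

```text
t: 23.2
tool_pos: [0.5167, 0.0194, 0.0559]
eef_rot: [[0.228, 0.974, -0.004], [0.974, -0.228, -0.001], [-0.002, -0.004, -1.0]]
force: [-6.9, -0.4, 5.7]
gripper_width: 0.0299
```

```bash
python3 - <<'E'
from h import *
cam();r.grab_frame("top");cam()
E
```

```text
t 23.2 jig [-75.3 -67.5  55.9] Fjig -6.83 1.24 5.69 w 29.9 yaw(tool y, jig) -26.9 J [-0.1   0.36  1.88 -0.    0.91  0.13]
tool ang 240.7 R 69.9 Ftan -6.56 Frad 2.27
t 23.25 jig [-75.  -67.7  55.9] Fjig -6.56 0.69 4.65 w 30.1 yaw(tool y, jig) -26.8 J [-0.1   0.36  1.88 -0.    0.91  0.13]
tool ang 240.9 R 70.0 Ftan -6.07 Frad 2.59
```

{"method": "drive_tool", "body": {
  "targets": [
    [[0.0,0.004,0,0,0,-0.011,0.3],[0.001,0.008,0,0,0,-0.022,0.3]]
  ]
}}

```text
t: 23.5
tool_pos: [0.5207, 0.0186, 0.0557]
eef_rot: [[0.16, 0.987, -0.006], [0.987, -0.16, -0.001], [-0.002, -0.006, -1.0]]
force: [-7.7, -0.8, 5.5]
gripper_width: 0.0298
```

```bash
python3 - <<'E'
from h import *
cam();r.grab_frame("top");cam()
pic(14,(150,270,280,430),(150,250,280,450))
E
```

```text
t 23.5 jig [-71.6 -69.2  55.7] Fjig -7.69 1.07 5.48 w 29.8 yaw(tool y, jig) -22.9 J [-0.1   0.36  1.87 -0.    0.92  0.07]
tool ang 244.0 R 69.8 Ftan -7.38 Frad 2.41
t 23.55 jig [-71.2 -69.5  55.8] Fjig -7.35 1.51 5.79 w 29.9 yaw(tool y, jig) -22.8 J [-0.1   0.36  1.87 -0.    0.92  0.06]
tool ang 244.4 R 69.8 Ftan -7.28 Frad 1.82
```

View pics/c14.png

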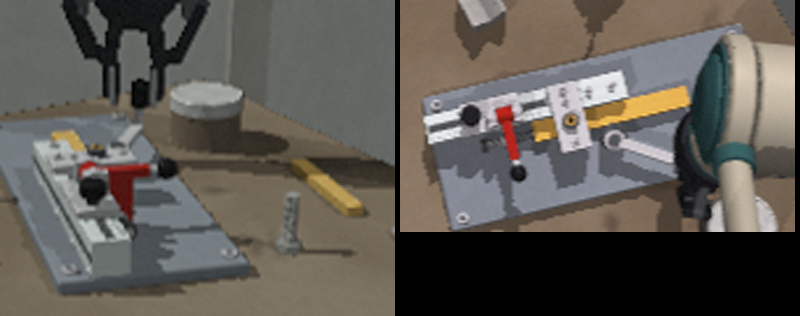

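{"method": "drive_tool", "body": {
  "targets": [
    [[0.0,0.004,0,0,0,-0.011,0.3],[0.001,0.008,0,0,0,-0.022,0.3]]
  ]
}}

```text
t: 23.9
tool_pos: [0.5246, 0.018, 0.0557]
eef_rot: [[0.091, 0.996, -0.008], [0.996, -0.091, -0.002], [-0.003, -0.008, -1.0]]
force: [-9.6, -2.0, 5.7]
gripper_width: 0.03
```

```bash
python3 - <<'E'
from h import *
cam();r.grab_frame("top");cam()
E
```

```text
t 23.9 jig [-67.9 -70.7  55.7] Fjig -9.82 0.29 5.75 w 30.0 yaw(tool y, jig) -18.9 J [-0.1   0.37  1.86 -0.    0.92 -0.  ]
tool ang 247.3 R 69.6 Ftan -9.17 Frad 3.52
t 23.95 jig [-67.5 -70.9  55.7] Fjig -9.32 0.23 6.27 w 29.6 yaw(tool y, jig) -18.8 J [-0.1   0.37  1.86 -0.    0.92 -0.  ]
tool ang 247.7 R 69.7 Ftan -8.71 Frad 3.33
```

{"method": "drive_tool", "body": {
  "targets": [
    [[0.0,0.003,0,0,0,-0.008,0.3],[0.001,0.006,0,0,0,-0.016,0.3]]
  ]
}}

```text
t: 24.2
tool_pos: [0.5275, 0.0178, 0.0556]
eef_rot: [[0.04, 0.999, -0.01], [0.999, -0.04, -0.003], [-0.003, -0.009, -1.0]]
force: [-11.5, -4.2, 9.0]
gripper_width: 0.0298
```

```bash
python3 - <<'E'
from h import *
cam();r.grab_frame("top");cam();r.grab_frame("top");cam()
E
```

```text
t 24.2 jig [-65.2 -71.6  55.6] Fjig -12.21 -1.35 9.03 w 29.8 yaw(tool y, jig) -16.0 J [-0.1   0.37  1.85 -0.    0.93 -0.05]
tool ang 249.6 R 69.4 Ftan -10.98 Frad 5.52
t 24.25 jig [-65.1 -71.6  55.6] Fjig -11.33 -0.35 8.02 w 29.8 yaw(tool y, jig) -16.0 J [-0.1   0.37  1.85 -0.    0.93 -0.05]
tool ang 249.7 R 69.4 Ftan -10.5 Frad 4.26
t 24.3 jig [-65.1 -71.6  55.6] Fjig -11.97 -1.23 8.94 w 30.0 yaw(tool y, jig) -16.0 J [-0.1   0.37  1.85 -0.    0.93 -0.05]
tool ang 249.7 R 69.4 Ftan -10.8 Frad 5.31
```

{"method": "drive_tool", "body": {
  "targets": [
    [[0,-0.008,0,0,0,0,0.3],[0,-0.013,0,0,0,0,0.3],[0,-0.013,0,0,0,0,0.3]]
  ]
}}

```text
t: 24.68
tool_pos: [0.5254, 0.0195, 0.0563]
eef_rot: [[0.044, 0.999, 0.002], [0.999, -0.044, -0.0], [-0.0, 0.002, -1.0]]
force: [-0.1, 0.7, -0.2]
gripper_width: 0.03
```

```bash
python3 - <<'E'
from h import *
cam()
E
```

```text
t 24.68 jig [-66.8 -69.4  56.3] Fjig 0.11 0.7 -0.23 w 30.0 yaw(tool y, jig) -16.2 J [-0.1   0.36  1.86  0.    0.91 -0.05]
tool ang 247.7 R 68.0 Ftan -0.17 Frad -0.69
```

Free of contact; lift straight up and move off to look.

{"method": "drive_tool", "body": {
  "targets": [
    [[0,0,-0.04,0,0,0,0.3],[0,0,-0.1,0,0,0,0.3],[0,0,-0.18,0,0,0,0.3],[0,0,-0.28,0,0,0,0.3],[-0.3,-0.25,-0.32,0,0,0,0.3],[-0.3,-0.25,-0.32,0,0,0,0.3],[-0.3,-0.25,-0.32,0,0,0,0.3],[-0.3,-0.25,-0.32,0,0,0,0.3],[-0.3,-0.25,-0.32,0,0,0,0.3]]
  ]
}}

```text
t: 25.8
tool_pos: [0.3656, -0.1559, 0.2489]
eef_rot: [[0.049, 0.999, 0.002], [0.999, -0.049, -0.002], [-0.002, 0.002, -1.0]]
force: [1.1, 0.5, 0.8]
gripper_width: 0.0299
```

```bash
python3 - <<'E'
from h import *
state()
cv2.imwrite("pics/top15.png",r.grab_frame("top"))
pic(15,(170,270,270,400),(160,245,285,430))
E
```

```text
t 25.8 jig [-263.6 -202.1  248.9] Fjig 1.19 0.19 0.83 w 29.9 yaw(tool y, jig) -16.5 J [-0.58 -0.01  1.81 -0.    1.34 -0.53]
```

View pics/c15.png

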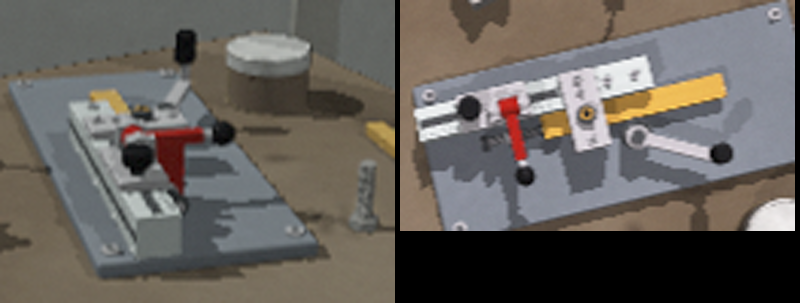

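View pics/top15.png

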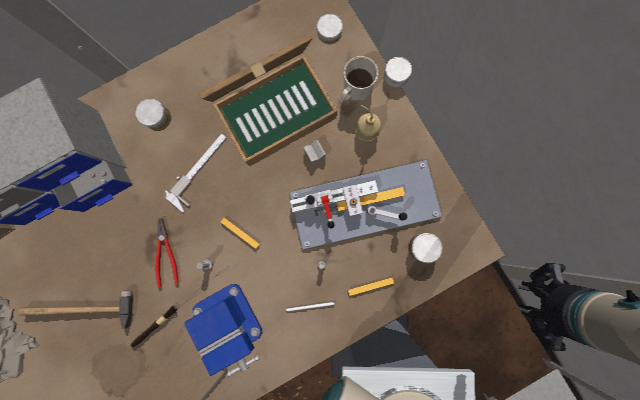

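```bash
python3 - <<'E'
from h import *
t=cv2.imread("pics/top15.png")
cv2.imwrite("pics/c16.png",cv2.resize(t[170:240,295:415],None,fx=6.6,fy=6.6,interpolation=cv2.INTER_CUBIC))
E
```

```text
(no output)
```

View pics/c16.png

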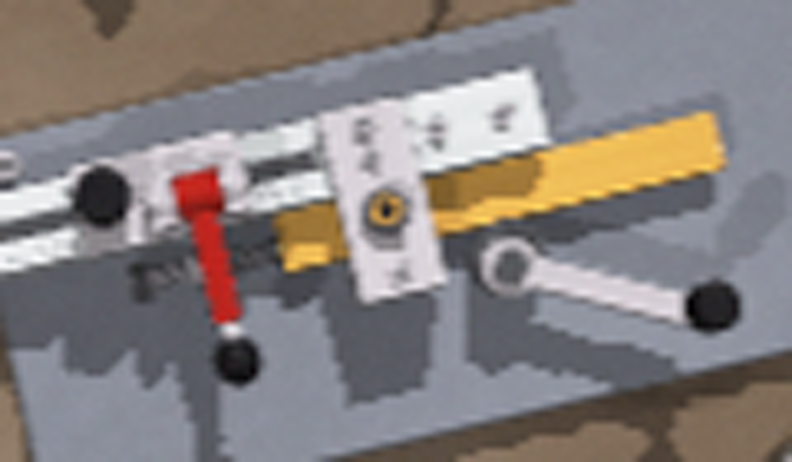

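```bash
python3 - <<'E'
from h import *
J=lambda p,z:(wj(v,atz("top",np.array(p)/6.6+(295,170),z))*1000)[0].round(1)
print("tail",J((714,112),.026),J((724,165),.026)); print("nose",J((277,215),.026),J((288,271),.026),"mid edge",J((440,236),.026))
k=J((712,305),.068);p=J((508,265),.04);print("camknob",k,"piv",p,np.degrees(np.arctan2(*(k-p)[1::-1]))%360,np.degrees(np.arctan2(*(k[:2]-piv)[::-1]))%360)
print("flag knob",J((237,361),.06),"stop knob",J((102,195),.069), "screw tip",J((275,248),.02))
E
```

```text
tail [ -0.7 -95.9  26. ] [-21.  -94.5  26. ]
nose [-1.1 73.1 26. ] [-22.6  74.   26. ] mid edge [-22.7  15.5  26. ]
camknob [-71.7 -68.1  68. ] piv [-39.9  -4.8  40. ] 243.3264342187431 243.50940723391494
flag knob [-52.3 100.9  60. ] stop knob [ 16.2 134.6  69. ] screw tip [-12.5  76.5  20. ]
```

```bash
python3 - <<'E'
from bench import r
print(r.sign_off())
E
```

```text
the job is handed in; nothing more can be done
None
```

The brass bar is seated against the stop screw and clamped on the fence. I handed the job in at about 26 s, with the arm well clear of the jig. No verdict was reported.

- **Stop flag:** I pushed it over with closed fingers and pressed it down with about 17 N. Its knob ended 60 mm above the bench, as it should when fully down. On the first press the fingers slipped off the side of the knob, with about 23 N sideways. I lifted off and pressed again from above; the stop's knob showed no shift.
- **Seating the bar:** I pushed from its tail to 8.3 N. About 2.6 N of that was drag, so the bar bore on the screw with about 5.7 N. The clamping knob on the stop still measures y = 134.6 mm, against 134.7 mm at the start, so its setting shows no shift.
- **Clamping:** I turned the cam lever anticlockwise to about 243°, where the knob took 10.8 N and stopped yielding. The released lever stayed there. The bar now spans x = 0 to -22 mm, flat on the fence.

**Last checks:** the final picture shows no visible gap at the bar's nose and nothing else disturbed. Measured from the top picture, the nose is at about 74 mm and the screw tip at about 76 mm, a difference within picture accuracy. Whether the bar still bears on the screw after clamping therefore rests on the earlier force reading and on the tail not having moved in the pictures. I did not measure it again.

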